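# Set out the meter's reference standards and fasten their case

## Task

Set out the reference standards for the meter check: swing the hasp off its catch, raise the case's lid right up, and set every metal block that is in the case on top of the narrow raised ledge, in a single row along it, each one resting wholly on the ledge and none on another. Leave the round tin in the case. Then close the lid fully and swing the hasp right down over its catch again, without disturbing the other things on the bench.

Things in the scene. Friction and masses are not known exactly. Their poses are not given: they have to be found in the camera images.
- case: grey plastic case, fixed, 140 mm deep (x), 300 mm wide (y), 92 mm tall shut. Origin: centre of its underside; x points to its back (lid's hinge side), y along its width, z up. Base shallow: rubber floor 32 mm above the bench, walls 6 mm thick, rim at 48 mm. The domed lid covers it from the rim up to 92 mm. Blocks and tin stand inside in one row along y.
- hasp (a joint): angle of the steel hasp, rad: 0 = lying flat on its catch (a wire staple on the lid), 1.57 = upright, 2.5 = end stop, leaning out over the case's front. The hinge runs along the case's y, is stiff and stays where left. The lid may be raised only with the hasp off.
- hasp_bar (a point): centre of the hasp's grip: a steel bar 12 mm in diameter and 34 mm long, parallel to the case's y, 58 mm from the hasp's hinge. Its two ends are free: it can be pinched across its ends from above and then turns between the fingers. At hasp = 0 it lies 18 mm above the lid's top.
- hasp_hinge (a point): point on the hasp's hinge axis, on a steel bracket on the case's front: at the case's x = -0.084, y = -0.100, 110 mm above the bench. At hasp = 0 the grip lies 58 mm from it towards the case's +x; as the angle grows the grip rises and comes over to -x.
- lid (a joint): angle of the lid in rad: 0 = shut, 1.57 = upright, 1.9 = end stop, leaning back. The hinge runs along the case's y at its back rim and is stiff: the lid stays where it is left.
- lid_bar (a point): centre of the lid's pull bar: steel, 12 mm in diameter, 34 mm long, parallel to the case's y, 28 mm in front of the lid's front, held by two thin arms at its middle, its ends free to be pinched from above. When shut it is 54 mm above the bench, at the case's y = +0.020.
- lid_hinge (a point): point on the lid's hinge axis, at the case's x = +0.070, y = 0, 48 mm above the bench. The pull bar lies 168 mm in front of it and 6 mm above it when the lid is shut, and turns about it.
- ledge: the narrow raised ledge: an aluminium profile standing on the bench, fixed, 46 mm deep (x), 300 mm long (y), 60 mm tall. Origin: centre of its underside, z up.
- ledge_top (a point): centre of the ledge's flat top, 60 mm above the bench; axes as the ledge's.
- std1: reference standard: plain aluminium block 48 mm (x) by 32 mm (y) by 36 mm (z), about 100 g, with two terminals on its top. Origin: its centre. It starts standing in the case, its 48 mm side along the row; two to four of these blocks are present, in any places of the row.
- std2: reference standard: plain aluminium block 48 mm (x) by 32 mm (y) by 36 mm (z), about 100 g, with two terminals on its top. Origin: its centre. It starts standing in the case, its 48 mm side along the row; two to four of these blocks are present, in any places of the row.
- std3: reference standard: plain aluminium block 48 mm (x) by 32 mm (y) by 36 mm (z), about 100 g, with two terminals on its top. Origin: its centre. It starts standing in the case, its 48 mm side along the row; two to four of these blocks are present, in any places of the row.
- std4: reference standard: plain aluminium block 48 mm (x) by 32 mm (y) by 36 mm (z), about 100 g, with two terminals on its top. Origin: its centre. It starts standing in the case, its 48 mm side along the row; two to four of these blocks are present, in any places of the row.
- tin: round steel tin of drying agent, 36 mm in diameter, 20 mm tall, in the row in the case. Origin: its centre. It stays in the case.
- mouse: black computer mouse, 100 x 58 x 32 mm, leave alone. Origin: centre of its underside.
- tape: small roll of clear tape lying flat, 52 mm across, 18 mm tall, leave alone. Origin: centre of its underside.
- driver: screwdriver 170 mm long, leave alone. Origin: under its middle.
- notepad: white notepad 70 x 120 x 14 mm, leave alone. Origin: centre of its underside.
- jar: white jar 48 mm across, 60 mm tall, leave alone. Origin: centre of its underside.

How it is judged:
On the way, in this order (a step that is already met when the one before it is completed fails the run):
1. the hasp is swung off its catch, to about upright or beyond (value of joint hasp above 1.3 rad), for 0.2 s.
2. the lid is raised right up (value of joint lid above 1.2 rad), for 0.2 s.
3. every block present rests on the ledge (x of std1 in the frame of ledge_top between -0.013 and 0.013 m and y of std1 in the frame of ledge_top between -0.137 and 0.137 m and z of std1 in the frame of ledge_top between 0.012 and 0.028 m and linear speed of each of std1, std2, std3, std4 below 0.03 m/s and x of std2 in the frame of ledge_top between -0.013 and 0.013 m and y of std2 in the frame of ledge_top between -0.137 and 0.137 m and z of std2 in the frame of ledge_top between 0.012 and 0.028 m and x of std3 in the frame of ledge_top between -0.013 and 0.013 m and y of std3 in the frame of ledge_top between -0.137 and 0.137 m and z of std3 in the frame of ledge_top between 0.012 and 0.028 m and x of std4 in the frame of ledge_top between -0.013 and 0.013 m and y of std4 in the frame of ledge_top between -0.137 and 0.137 m and z of std4 in the frame of ledge_top between 0.012 and 0.028 m), for 0.2 s.
4. the lid is closed while the hasp is off (value of joint lid below 0.05 rad and value of joint hasp above 0.7 rad), for 0.2 s.
At the end, for the whole second after the job is handed in: Every block present rests on the ledge's top (its centre within 13 mm of the ledge's midline and 137 mm of its middle, 12 to 28 mm above the top, still), the tin is in the case, the lid is shut within 0.05 rad and the hasp is over its catch within 0.12 rad (all of step 3 and x of tin in the frame of case between -0.06 and 0.06 m and y of tin in the frame of case between -0.147 and 0.147 m and z of tin in the frame of case between 0.03 and 0.07 m and value of joint lid below 0.05 rad and value of joint hasp below 0.12 rad); the robot touches nothing.
It fails at once if the lid is raised while the hasp is over it (value of joint lid above 0.15 rad and value of joint hasp below 0.7 rad).
It fails at once if one of the other things on the bench is moved more than 50 mm (distance of any of mouse, tape, driver, notepad, jar from where it was at the start of the episode above 0.05 m).
Of std1, std2, std3, std4 only 2 to 4 are there at a start; the rules pass over those that are not, and their reading is None.
At some moment in a run one of std1, std2, std3, std4 may be knocked a few centimetres aside while the robot is not near it.
Once in a run the grip may slacken for a moment while it holds something.
It also fails if it takes over 210 s, if anything falls off the work surface, if the arm or the gripper's body presses on something with over 40 N, if the wrist force passes 120 N, or if a joint passes its speed limit or range.

## Robot

A 6-joint arm with a two-finger parallel gripper is mounted at the origin on the work surface. World frame = base frame: x ahead of the robot, y to its left, z up, the work surface at z = 0. Lengths are in m, angles in rad, forces in N, time in s.
With the tool pointing down it reaches from about 0.375 to 0.9 m from the base axis. Payload 3.1 kg.
Tool frame: the origin (TCP) lies at the very end of the fingers, on their centre line; the grasp point (between the pads) lies 19 mm behind it; z points along the fingers, y is the line along which they close (so a half turn about z gives the same grasp; the last joint's range is limited). The gripper opens to 85 mm and grips with 20 to 120 N. Pads are 22 mm wide; open, the fingers measure 114 mm over their backs; the gripper's body (76 mm by 85 mm) begins 54 mm behind the grasp point. The pads swing forward as they close: fully open they stand 13 mm farther back than shut.
Start: joints at [-1.518, 0.527, 1.433, -0, 1.181, -0.178], TCP at [0.143, -0.608, 0.231] pointing down, gripper open.
Joint ranges: [-3.08, 3.08], [-0.75, 2.2], [0.22, 2.44], [-1.43, 4.57], [0, 2.65], [-2.85, 2.85]. Speed limits (rad/s): [2.79, 2.79, 3.14, 3.14, 3.14, 3.14].

## Interface

Orientations are given as a unit quaternion [x, y, z, w].
In Python, from station import telemetry, snapshot, ticket gives the robot as it stands.
- The arm moves only by the tool move_arm, never from a script. Its argument "commands" is text: rows parted by semicolons, each of 7 numbers parted by spaces: the shift along the tool's x, y, z in mm, then the turn, a rotation vector about the tool's x, y, z in degrees, then the opening, from -1 (shut) to 1 (fully open). A call has exactly 5 rows; each row is the pose to reach, as a shift and turn from the pose commanded when the call began, along the tool's axes at that moment; what a row does not reach only later rows make up. A row lasts 1/8 s, in which the tool goes at most 62.5 mm and 10.7 degrees, less where a joint would pass 70% of its speed; a pose out of reach is approached as far as the arm can. A call with a gripper value outside its range is refused whole. The fingers move at their own pace and stop on an object; "grip_force" is the grip in N (left out, the last holds). Time passes only in rows, so rows that repeat a pose let the fingers close, or fill a call up. It gives the time, the measured TCP pose, the force, the opening and the grip force at its end, in the units of the state.
- telemetry.sense(): the state, without advancing time (a new reading comes with each control period).
- snapshot(name): name is "side" or "top" or "wrist"; returns a dict with "image" (480x640x3 uint8, red, green, blue), "fx", "fy", "cx", "cy" (pixels), "k1" (the pictures are not rectified: a ray, as slopes to the right and down, at radius r is drawn at 1 + k1 r^2 times it, then the intrinsics apply), "pose" (4x4, takes a point from camera to world coordinates). Camera axes: x right, y down, z forward; pixel columns grow to the right and rows downward; lengths in m; the calibration is good to about 2 mm. A picture is of the moment at which its call begins. There is no depth.
- ticket.sign_off(): hands the job in; it is judged then, once.
The state is a dict: "t": time; "q": joint angles; "qd": joint speeds; "tau": joint torques, N m; "tcp_pos": TCP position; "tool_rot": TCP orientation; "force": force on the tool from outside, world axes, zero at the start; "ft_torque": the same for the moment, N m; "finger_gap": opening from 0.0 (shut) to 1.0 (fully open); "gripper_force": force on a finger pad.
Only numpy, scipy, OpenCV 4.12 (cv2) and the standard library are available. Lean on these libraries where they do the work, as an engineer would, in place of code of your own. Each camera call takes 0.05 s, during which the arm holds its last target. There are 200 camera calls.

## Working session

There is one attempt and no reset: what is moved stays moved. The work goes in short steps, Python scripts to look and compute and a tool call to move; the robot and the scene stay as the last step left them, time stands still between calls to the robot, and variables do not carry over. Pictures are saved under pics/ and viewed, at most 14 in all, crops included, and the job is handed in when it is done.

Besides the shell and the picture viewer there is one more tool, called after "Emit:" as name(argument=value, ...), one argument or row to a line, values as JSON. move_arm: Moves the arm, as the interface text tells. Its arguments: {"type":"object","properties":{"commands":{"type":"string"},"grip_force":{"type":"number"}},"required":["commands"]}

```bash
mkdir -p pics; ls
cat > h.py <<'E'
import numpy as np, cv2
from station import telemetry, snapshot, ticket
from scipy.spatial.transform import Rotation as R
def shot(n,f):
    s=snapshot(n); cv2.imwrite('pics/'+f+'.png',s['image'][:,:,::-1]); np.save('pics/'+f+'.npy',s,allow_pickle=True); return s
def load(f): return np.load('pics/'+f+'.npy',allow_pickle=True).item()
def ray(s,u,v):
    K=np.array([[s['fx'],0,s['cx']],[0,s['fy'],s['cy']],[0,0,1.]])
    p=cv2.undistortPoints(np.array([[[u,v]]],float),K,np.array([s['k1'],0,0,0.]))[0,0]
    P=np.array(s['pose']); d=P[:3,:3]@[p[0],p[1],1]; return P[:3,3],d
def onz(s,u,v,z):
    o,d=ray(s,u,v); return (o+d*(z-o[2])/d[2]).round(4)
def pix(s,X):
    P=np.array(s['pose']); c=P[:3,:3].T@(np.array(X)-P[:3,3]); a=c[:2]/c[2]; a=a*(1+s['k1']*(a@a))
    return np.array([s['fx']*a[0]+s['cx'],s['fy']*a[1]+s['cy']]).round(1)
def local(X,yaw=None):
    "shift in tool axes (mm) to reach world X with TCP"
    t=telemetry.sense(); r=R.from_quat(t['tool_rot']); return (r.inv().apply(np.array(X)-t['tcp_pos'])*1000).round(1)
E
python3 - <<'E'
from h import *
for n in ['top','side','wrist']:
    s=shot(n,n+'0'); print(n,s['fx'],s['k1'],np.array(s['pose']).round(3).tolist())
t=telemetry.sense(); print(t); print(R.from_quat(t['tool_rot']).as_matrix().round(3))
E
```

```text
pics
top 534.2195898651163 -0.1027627820889433 [[0.005, -0.974, 0.227, 0.294], [-1.0, -0.004, 0.004, -0.003], [-0.003, -0.227, -0.974, 0.988], [0.0, 0.0, 0.0, 1.0]]
side 620.9643561972389 0.03599242600874305 [[0.999, -0.017, 0.038, 0.438], [-0.04, -0.6, 0.799, -1.113], [0.009, -0.8, -0.6, 0.909], [0.0, 0.0, 0.0, 1.0]]
wrist 335.4991945267097 -0.02007973858907212 [[0.228, -0.939, -0.257, 0.208], [-0.974, -0.22, -0.059, -0.592], [-0.002, 0.263, -0.965, 0.372], [0.0, 0.0, 0.0, 1.0]]
{'t': 0.15, 'q': array([-1.51849059e+00,  5.28262465e-01,  1.43362167e+00, -2.35491936e-05,
        1.18142878e+00, -1.78500142e-01]), 'qd': array([ 0.00042303, -0.00351521, -0.00384081, -0.00037462,  0.00103722,
        0.00117622]), 'tau': array([ 4.11874198e-04, -4.42743301e+01, -1.78276008e+01, -3.22878113e-04,
        5.59424152e-03,  2.26995958e-06]), 'tcp_pos': array([ 0.14296852, -0.6078483 ,  0.23054803]), 'tool_rot': array([ 9.93347584e-01,  1.15151365e-01,  4.33680242e-05, -8.59104608e-04]), 'force': array([ 0.14535748, -0.65582935,  0.11204118]), 'ft_torque': array([ 0.04675029, -0.02365901,  0.02985041]), 'gripper_force': 0.0, 'finger_gap': 0.9991980814873739}
[[ 0.973  0.229 -0.   ]
 [ 0.229 -0.973  0.002]
 [ 0.    -0.002 -1.   ]]
```

View pics/top0.png

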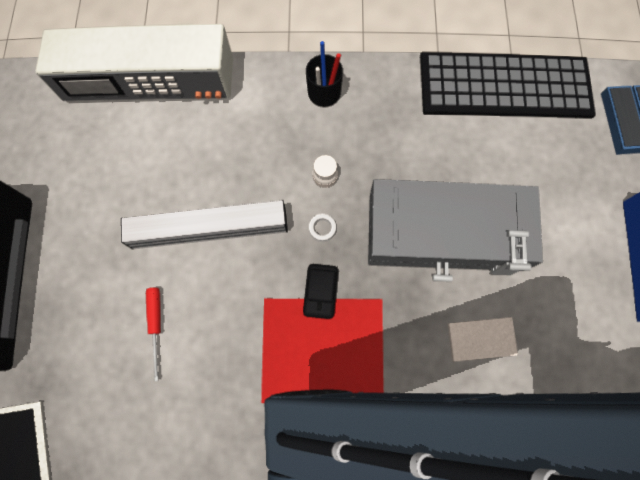

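View pics/side0.png

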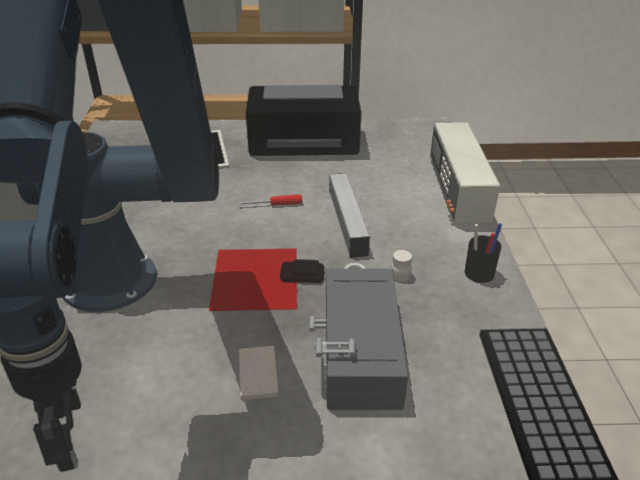

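The top view shows the grey case at about (370–541, 180–268) with its hasp at (518,250) and lid bar at (443,270). The ledge is at (121–286, 202–245), and the mouse, tape, jar and driver are near the middle. The side view agrees. I'll enlarge both for corner picks.

Run:
```python
import cv2,numpy as np
a=cv2.imread('pics/top0.png'); b=cv2.imread('pics/side0.png')
A=cv2.resize(a[170:295,360:555],None,fx=4,fy=4,interpolation=3)[:,:780]
cv2.imwrite('pics/c1.png',A)
B=cv2.resize(a[190:260,110:300],None,fx=4,fy=4,interpolation=3)
C=cv2.resize(b[255:345,300:415],None,fx=3,fy=3,interpolation=3)
im=np.zeros((560,760,3),np.uint8); im[:280,:760]=B; im[285:555,:345]=C
cv2.imwrite('pics/c2.png',im)
```

```text
(no output)
```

View pics/c1.png

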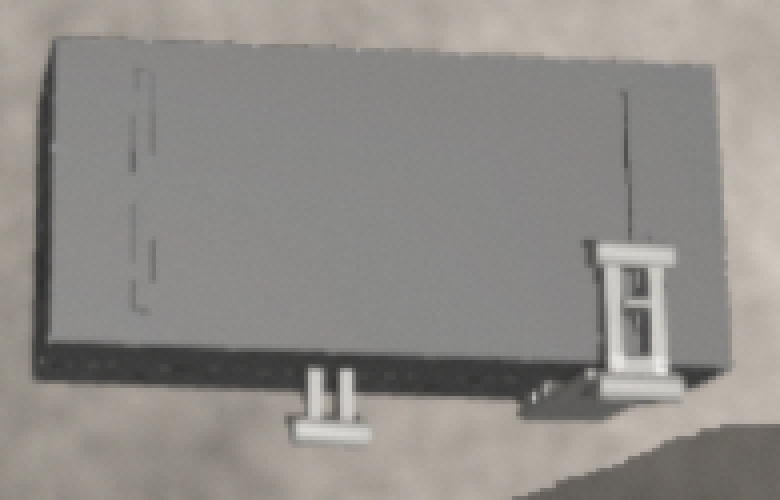

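View pics/c2.png

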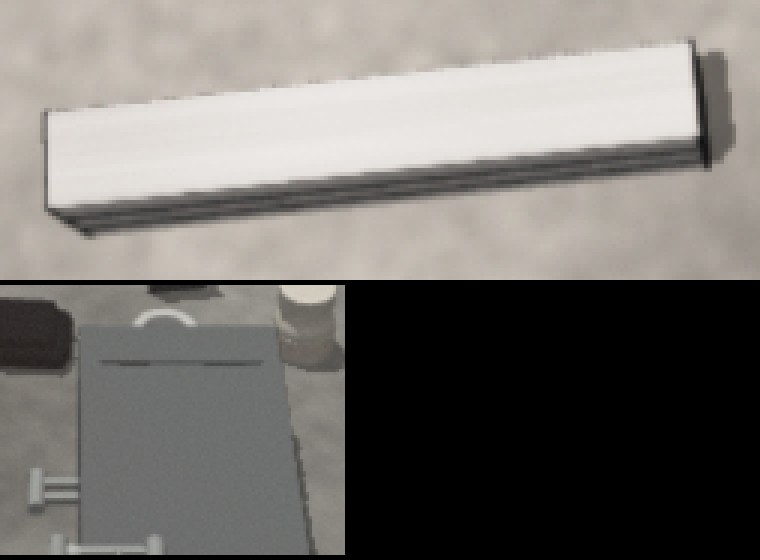

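The crops give these pixel positions:
- **Lid top corners (crop px):** (55,38), (715,66), (730,366), (50,345).
- **Bars:** hasp bar at (634,253), lid bar at (331,430).
- **Ledge top corners:** (46,112), (692,40), (698,138), (49,208).

```bash
cat >> h.py <<'E'
def cp(u,v,ou,ov,k=4): return (u+.5)/k-.5+ou,(v+.5)/k-.5+ov
E
python3 - <<'E'
from h import *
s=load('top0'); sd=load('side0')
def f(pts,ou,ov,z): return np.array([onz(s,*cp(u,v,ou,ov),z) for u,v in pts])
def rect(C,n):
    c=C.mean(0); y=(C[0]+C[3]-C[1]-C[2]); yaw=np.arctan2(-y[0],y[1])
    print(n,c.round(4),'yaw',np.degrees(yaw).round(2),[np.linalg.norm(C[i]-C[i-1]).round(4) for i in range(4)]); return c,yaw
C=f([(55,38),(715,66),(730,366),(50,345)],360,170,.092); c,yaw=rect(C,'case')
L=f([(46,112),(692,40),(698,138),(49,208)],110,190,.06); rect(L,'ledge')
h=f([(636,253)],360,170,.110)[0]; b=f([(331,430)],360,170,.054)[0]
r=R.from_euler('z',-yaw)
print('hasp bar',h,'case frame',r.apply(h-c).round(4)); print('lid bar',b,r.apply(b-c).round(4))
r=r.inv()
for n,X in dict(hb=(-.026,-.1,.018),lb=(-.098,.02,-.038)).items():
    W=c+r.apply(X); print(n,'exp',W.round(4),'top',pix(s,W),'side',pix(sd,W))
for X in L: print('side ledge',pix(sd,X))
for X in C: print('side case',pix(sd,X))
for n,(u,v,z) in dict(mouse=(321,292,.03),tape=(322,227,.018),jar=(325,163,.06)).items(): print(n,onz(s,u,v,z))
E
```

```text
case [ 0.5518 -0.2357  0.092 ] yaw -1.76 [np.float64(0.1396), np.float64(0.2985), np.float64(0.1379), np.float64(0.2971)]
ledge [0.5574 0.22   0.06  ] yaw 6.58 [np.float64(0.0458), np.float64(0.2989), np.float64(0.0465), np.float64(0.2969)]
hasp bar [ 0.5241 -0.3366  0.11  ] case frame [-0.0246 -0.1017  0.018 ]
lid bar [ 0.4566 -0.2128  0.054 ] [-0.0958  0.02   -0.038 ]
hb exp [ 0.5227 -0.3349  0.11  ] top [517.7 233.7] side [351.3 347.1]
lb exp [ 0.4544 -0.2127  0.054 ] top [442.4 278.3] side [311.4 323.2]
side ledge [346.3 172.9]
side ledge [369.5 235.7]
side ledge [350. 237.]
side ledge [329.9 174.2]
side case [391.1 268. ]
side case [407.  375.3]
side case [327.3 374.6]
side case [325.2 267.8]
mouse [0.4328 0.0031 0.03  ]
tape [0.5576 0.002  0.018 ]
jar [ 0.6693 -0.0031  0.06  ]
```

Geometry fits the given sizes: case yaw −1.8°, ledge yaw +6.6°, and both bars within 2 mm of where they should be. Next I plan the move above the hasp bar.

```bash
cat >> h.py <<'E'
CO=np.array([.5520,-.2359,0]); CY=np.radians(-1.76); LO=np.array([.5574,.22,0]); LY=np.radians(6.58)
def cw(x,y,z): return CO+R.from_euler('z',CY).apply([x,y,z])
def lw(x,y,z): return LO+R.from_euler('z',LY).apply([x,y,z])
def plan(W,ang):
    "shift mm and turn deg in tool axes; ang = world heading (deg) of tool x, tool z straight down"
    t=telemetry.sense(); r=R.from_quat(t['tool_rot']); a=np.radians(ang)
    T=R.from_matrix(np.array([[np.cos(a),np.sin(a),0],[np.sin(a),-np.cos(a),0],[0,0,-1.]]))
    return (r.inv().apply(np.array(W)-t['tcp_pos'])*1000).round(1).tolist(), np.degrees((r.inv()*T).as_rotvec()).round(2).tolist()
E
python3 - <<'E'
from h import *
print(cw(-.0255,-.101,.2)); print(plan(cw(-.0255,-.101,.19),-1.76))
E
```

```text
[ 0.52341002 -0.33606917  0.2       ]
([432.5, -177.5, 41.0], [-0.1, -0.0, 14.98])
```

Emit:
move_arm(
  commands="50 -20 5 0 0 5 0.3; 100 -40 10 -0.1 0 10 0.3; 150 -62 20 -0.1 0 15 0.3; 200 -82 30 -0.1 0 15 0.3; 250 -103 30 -0.1 0 15 0.3",
  grip_force=40,
)

```text
t: 0.78
tcp_pos: [0.3637, -0.4492, 0.2002]
tool_rot: [1.0, -0.016, -0.0, -0.0]
force: [-0.2, -0.4, 0.3]
finger_gap: 0.65
gripper_force: 0.0
```

Run:
```python
from h import *
print(plan(cw(-.0255,-.101,.16),-1.76),telemetry.sense()['tcp_pos'])
```

```text
([156.1, -118.1, 40.1], [-0.01, 0.05, -0.04]) [ 0.36368575 -0.44921693  0.20021687]
```

Emit:
move_arm(
  commands="40 -30 10 0 0 0 0.3; 80 -60 20 0 0 0 0.3; 120 -90 30 0 0 0 0.3; 156 -118 40 0 0 0 0.3; 156 -118 40 0 0 0 0.3",
)

```text
t: 1.4
tcp_pos: [0.5241, -0.335, 0.1598]
tool_rot: [1.0, -0.013, -0.001, -0.0]
force: [-0.3, -0.1, 0.5]
finger_gap: 0.655
gripper_force: 0.0
```

Run:
```python
from h import *
print(plan(cw(-.0255,-.101,.10),-1.76),telemetry.sense()['tcp_pos'])
s=shot('wrist','w1'); print(pix(s,cw(-.026,-.1,.11)),pix(s,cw(-.098,.02,.054)))
```

```text
([-0.6, 1.1, 59.8], [-0.01, 0.06, 0.26]) [ 0.52410217 -0.33495169  0.15981835]
[323.8 263.4] [177.7 322.5]
```

View pics/w1.png

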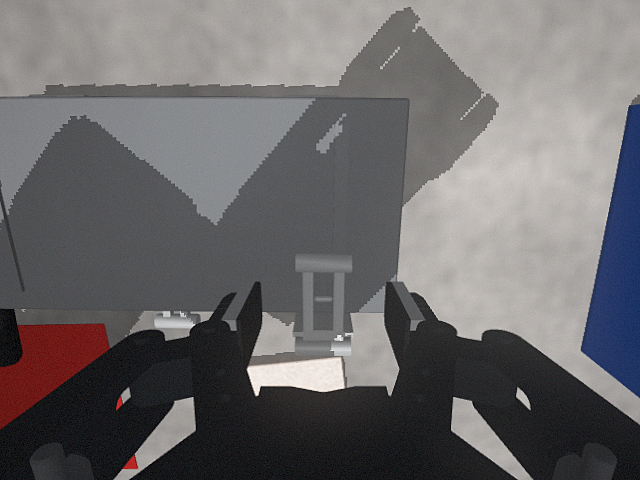

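The wrist view shows the hasp bar at (324,263), exactly where predicted. Descend and pinch it.

Emit:
move_arm(
  commands="-1 1 20 0 0 0 0.3; -1 1 40 0 0 0 0.3; -1 1 60 0 0 0 0.3; -1 1 60 0 0 0 0.3; -1 1 60 0 0 0 0.3",
)

```text
t: 2.08
tcp_pos: [0.5211, -0.34, 0.1019]
tool_rot: [1.0, -0.016, 0.0, 0.001]
force: [-0.3, -0.5, 0.0]
finger_gap: 0.644
gripper_force: 0.0
```

Emit:
move_arm(
  commands="0 0 0 0 0 0 -0.5; 0 0 0 0 0 0 -0.5; 0 0 0 0 0 0 -0.5; 0 0 0 0 0 0 -0.5; 0 0 0 0 0 0 -0.5",
  grip_force=40,
)

```text
t: 2.7
tcp_pos: [0.5216, -0.3354, 0.1025]
tool_rot: [1.0, -0.016, 0.0, -0.002]
force: [1.7, 7.9, 5.5]
finger_gap: 0.379
gripper_force: 39.3
```

Emit:
move_arm(
  commands="0 0 -7 0 0 0 -0.5; -1.8 0 -14 0 0 0 -0.5; -4 0 -21 0 0 0 -0.5; -7 0 -28 0 0 0 -0.5; -11 0 -34 0 0 0 -0.5",
)

```text
t: 3.32
tcp_pos: [0.509, -0.3349, 0.1342]
tool_rot: [1.0, -0.016, -0.002, -0.003]
force: [0.1, 5.7, -5.2]
finger_gap: 0.38
gripper_force: 40.1
```

Emit:
move_arm(
  commands="-5 0 -5.5 0 0 0 -0.5; -11 0 -11 0 0 0 -0.5; -18 0 -16 0 0 0 -0.5; -25 0 -19 0 0 0 -0.5; -31 0 -22 0 0 0 -0.5",
)

```text
t: 3.95
tcp_pos: [0.4785, -0.3339, 0.1563]
tool_rot: [1.0, -0.016, -0.001, -0.003]
force: [1.9, 4.6, -8.3]
finger_gap: 0.375
gripper_force: 40.2
```

Emit:
move_arm(
  commands="-8 0 -1.5 0 0 0 -0.5; -16 0 -2 0 0 0 -0.5; -24 0 -1.5 0 0 0 -0.5; -32 0 0 0 0 0 -0.5; -40 0 3 0 0 0 -0.5",
)

```text
t: 4.58
tcp_pos: [0.4395, -0.3327, 0.1556]
tool_rot: [1.0, -0.016, 0.0, -0.002]
force: [0.3, 8.4, 9.4]
finger_gap: 0.36
gripper_force: 38.8
```

Hasp is at about 2.0 rad. Release, rise and go to the lid bar.

Emit:
move_arm(
  commands="0 0 0 0 0 0 0.3; 0 0 0 0 0 0 0.3; 0 0 0 0 0 0 0.3; 0 0 -30 0 0 0 0.3; 0 0 -50 0 0 0 0.3",
)

```text
t: 5.2
tcp_pos: [0.4398, -0.3369, 0.205]
tool_rot: [1.0, -0.016, 0.0, 0.001]
force: [-0.2, -0.3, -0.4]
finger_gap: 0.649
gripper_force: 0.0
```

Run:
```python
from h import *
print(plan(cw(-.097,.02,.12),-1.76),plan(cw(-.097,.02,.044),-1.76))
```

```text
([11.9, -124.7, 84.7], [0.15, -0.05, -0.02]) ([11.9, -124.9, 160.7], [0.15, -0.05, -0.02])
```

Emit:
move_arm(
  commands="4 -40 0 0 0 0 0.3; 8 -85 0 0 0 0 0.3; 12 -125 20 0 0 0 0.3; 12 -125 50 0 0 0 0.3; 12 -125 85 0 0 0 0.3",
)

```text
t: 5.82
tcp_pos: [0.4564, -0.212, 0.1188]
tool_rot: [1.0, -0.015, 0.001, 0.002]
force: [-0.6, -0.0, 0.1]
finger_gap: 0.649
gripper_force: 0.0
```

Run:
```python
from h import *
print(plan(cw(-.097,.02,.044),-1.76))
s=shot('wrist','w2'); 
for X in [(-.098,.003,.054),(-.098,.037,.054)]: print(pix(s,cw(*X)))
```

```text
([-0.9, 0.7, 74.8], [0.21, -0.15, 0.06])
[351.  256.7]
[298.4 256.8]
```

View pics/w2.png

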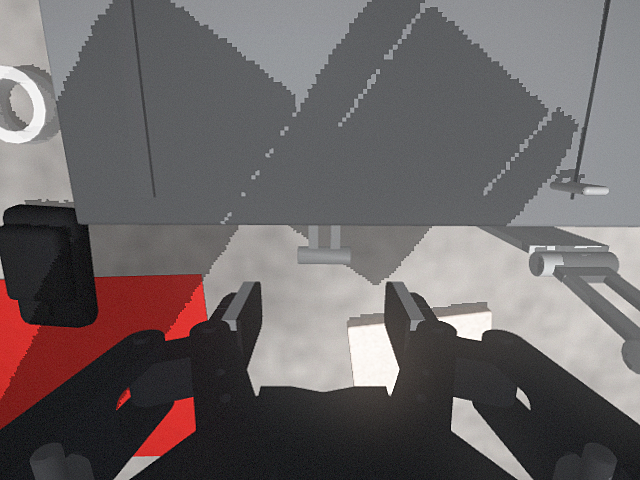

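The lid bar shows at (298–351, 255), as predicted, and the hasp leans out at the right. Descend and pinch.

Emit:
move_arm(
  commands="0 0 30 0 0 0 0.3; 0 0 60 0 0 0 0.3; 0 0 75 0 0 0 0.3; 0 0 75 0 0 0 0.3; 0 0 75 0 0 0 -0.5",
)

```text
t: 6.5
tcp_pos: [0.456, -0.2125, 0.0448]
tool_rot: [1.0, -0.016, 0.001, 0.001]
force: [-1.0, -0.1, 0.3]
finger_gap: 0.45
gripper_force: 0.0
```

Emit:
move_arm(
  commands="0 0 0 0 0 0 -0.5; 0 0 0 0 0 0 -0.5; 0 0 0 0 0 0 -0.5; 0 0 0 0 0 0 -0.5; 0 0 0 0 0 0 -0.5",
  grip_force=50,
)

```text
t: 7.12
tcp_pos: [0.456, -0.2128, 0.0451]
tool_rot: [1.0, -0.015, 0.001, 0.002]
force: [-1.3, -1.3, 7.7]
finger_gap: 0.381
gripper_force: 49.9
```

Run:
```python
import numpy as np
p=lambda a:np.array([-168*np.cos(a)+6*np.sin(a),168*np.sin(a)+6*np.cos(a)])
A=np.arange(0,1.76,.25)
for k in range(4):
    b=k*.45; print(round(b,2),[tuple(((p(b+.09*(i+1))-p(b))*[1,-1]).round(0)) for i in range(5)])
```

```text
0.0 [(np.float64(1.0), np.float64(-15.0)), (np.float64(4.0), np.float64(-30.0)), (np.float64(8.0), np.float64(-45.0)), (np.float64(13.0), np.float64(-59.0)), (np.float64(19.0), np.float64(-72.0))]
0.45 [(np.float64(8.0), np.float64(-13.0)), (np.float64(16.0), np.float64(-25.0)), (np.float64(26.0), np.float64(-37.0)), (np.float64(37.0), np.float64(-47.0)), (np.float64(49.0), np.float64(-57.0))]
0.9 [(np.float64(13.0), np.float64(-8.0)), (np.float64(26.0), np.float64(-16.0)), (np.float64(40.0), np.float64(-22.0)), (np.float64(54.0), np.float64(-26.0)), (np.float64(69.0), np.float64(-30.0))]
1.35 [(np.float64(15.0), np.float64(-2.0)), (np.float64(30.0), np.float64(-3.0)), (np.float64(45.0), np.float64(-2.0)), (np.float64(60.0), np.float64(-0.0)), (np.float64(75.0), np.float64(3.0))]
```

Emit:
move_arm(
  commands="1 0 -15 0 0 0 -0.5; 4 0 -30 0 0 0 -0.5; 8 0 -45 0 0 0 -0.5; 13 0 -59 0 0 0 -0.5; 19 0 -72 0 0 0 -0.5",
)

```text
t: 7.75
tcp_pos: [0.4761, -0.2135, 0.1171]
tool_rot: [1.0, -0.016, 0.002, 0.002]
force: [4.6, -3.3, -7.3]
finger_gap: 0.382
gripper_force: 50.9
```

Emit:
move_arm(
  commands="8 0 -13 0 0 0 -0.5; 16 0 -25 0 0 0 -0.5; 26 0 -37 0 0 0 -0.5; 37 0 -47 0 0 0 -0.5; 49 0 -57 0 0 0 -0.5",
)

```text
t: 8.38
tcp_pos: [0.5236, -0.2151, 0.1732]
tool_rot: [1.0, -0.015, 0.0, 0.002]
force: [3.0, -6.6, -10.2]
finger_gap: 0.374
gripper_force: 50.4
```

Emit:
move_arm(
  commands="13 0 -8 0 0 0 -0.5; 26 0 -16 0 0 0 -0.5; 40 0 -22 0 0 0 -0.5; 54 0 -26 0 0 0 -0.5; 69 0 -30 0 0 0 -0.5",
)

```text
t: 9.0
tcp_pos: [0.5905, -0.2174, 0.2034]
tool_rot: [1.0, -0.015, -0.002, 0.002]
force: [-2.2, -6.4, -2.7]
finger_gap: 0.371
gripper_force: 49.7
```

Emit:
move_arm(
  commands="15 0 -2 0 0 0 -0.5; 30 0 -3 0 0 0 -0.5; 45 0 -2 0 0 0 -0.5; 52 0 -1 0 0 0 -0.5; 52 0 -1 0 0 0 -0.5",
)

```text
t: 9.62
tcp_pos: [0.6454, -0.2194, 0.2063]
tool_rot: [1.0, -0.016, 0.002, 0.003]
force: [0.1, -4.4, 5.2]
finger_gap: 0.369
gripper_force: 49.2
```

Emit:
move_arm(
  commands="0 0 0 0 0 0 0.3; 0 0 0 0 0 0 0.3; 0 0 -20 0 0 0 0.3; 0 0 -50 0 0 0 0.3; -40 0 -80 0 0 0 0.3",
)

```text
t: 10.25
tcp_pos: [0.6051, -0.2153, 0.2836]
tool_rot: [1.0, -0.015, 0.0, 0.0]
force: [0.2, -0.7, 1.2]
finger_gap: 0.649
gripper_force: 0.0
```

Emit:
move_arm(
  commands="-50 5 0 0 0 0 0.3; -100 10 0 0 0 0 0.3; -140 20 0 0 0 0 0.3; -140 20 0 0 0 0 0.3; -140 20 0 0 0 0 0.3",
)

```text
t: 10.88
tcp_pos: [0.4642, -0.2315, 0.2841]
tool_rot: [1.0, -0.016, 0.001, 0.001]
force: [0.6, 0.4, 0.8]
finger_gap: 0.645
gripper_force: 0.0
```

Run:
```python
from h import *
s=shot('wrist','w3'); shot('top','t3'); print(telemetry.sense()['tcp_pos'])
print([pix(s,cw(x,y,.048)) for x,y in [(-.064,.144),(.064,.144),(.064,-.144),(-.064,-.144)]])
```

```text
[ 0.46474201 -0.23164299  0.28389773]
[array([196.1, 187.2]), array([184.2,  62.3]), array([464.3,  61.9]), array([452.6, 186.7])]
```

View pics/w3.png

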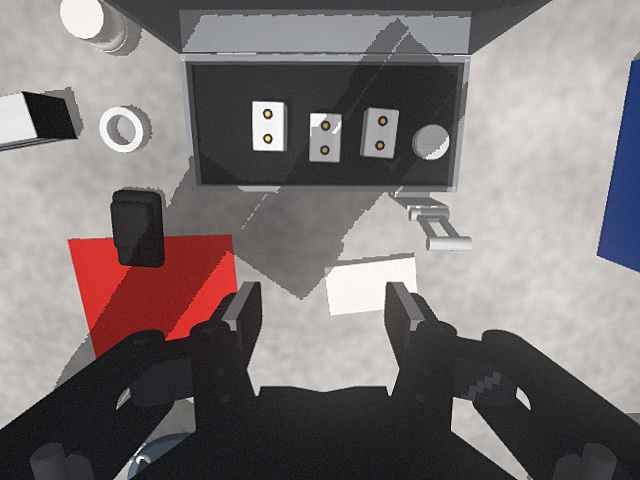

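The lid is up. The case holds three blocks at about (268,126), (325,137) and (380,133), with the tin at (431,142). Each block's 48 mm side runs front to back, so I'll pinch across the 48 mm, along the case's x. I'll measure them by their tops and gold terminals.

```bash
cat >> h.py <<'E'
def terms(s,z=.070):
    "gold terminals: world points on plane z"
    h=cv2.cvtColor(s['image'],cv2.COLOR_RGB2HSV); m=cv2.inRange(h,(15,90,50),(35,255,255))
    n,l,st,c=cv2.connectedComponentsWithStats(m)
    return [(c[i].round(1).tolist(),int(st[i,4]),onz(s,*c[i],z)) for i in range(1,n) if st[i,4]>=4]
def incase(W): return R.from_euler('z',-CY).apply(np.array(W)-CO).round(4)
def inledge(W): return R.from_euler('z',-LY).apply(np.array(W)-LO).round(4)
E
python3 - <<'E'
from h import *
s=load('w3')
for p in terms(s): print(p[0],p[1],incase(p[2]))
g=cv2.cvtColor(s['image'],cv2.COLOR_RGB2GRAY); m=(g>95).astype(np.uint8)
k=np.zeros_like(m); k[75:180,205:452]=1; m=cv2.morphologyEx(m*k,cv2.MORPH_OPEN,np.ones((3,3)))
m=cv2.morphologyEx(m,cv2.MORPH_CLOSE,np.ones((5,5)))
for c in cv2.findContours(m,0,1)[0]:
    if cv2.contourArea(c)<300: continue
    b=cv2.boxPoints(cv2.minAreaRect(c)); W=np.array([incase(onz(s,*q,.068)) for q in b])
    print(cv2.boundingRect(c),W.mean(0)[:2].round(4),W[:,:2].tolist())
t=load('t3'); 
for p in terms(t): print('top',p[0],p[1],incase(p[2]))
E
```

```text
[267.3, 113.4] 29 [0.0116 0.0572 0.07  ]
[382.4, 120.5] 28 [ 0.0048 -0.0582  0.07  ]
[325.1, 125.4] 27 [ 0.0001 -0.0006  0.07  ]
[267.4, 138.3] 27 [-0.0122  0.0581  0.07  ]
[379.8, 145.0] 23 [-0.019  -0.0566  0.07  ]
[324.3, 149.7] 26 [-0.0236  0.0002  0.07  ]
(415, 125, 35, 35) [-0.0162 -0.1106] [[0.0006, -0.0919], [0.0008, -0.1266], [-0.033, -0.1298], [-0.033, -0.0942]]
(309, 113, 33, 49) [-0.0116 -0.0005] [[-0.0348, 0.0165], [0.0126, 0.0145], [0.0116, -0.017], [-0.0358, -0.0161]]
(363, 108, 36, 50) [-0.0074 -0.0571] [[-0.0295, -0.0392], [0.0178, -0.0428], [0.0149, -0.0745], [-0.0327, -0.0719]]
(252, 101, 34, 50) [-0.0001  0.0568] [[0.0236, 0.0723], [0.0235, 0.0393], [-0.0239, 0.0407], [-0.0237, 0.0748]]
top [422.5, 215.5] 12 [0.012  0.0579 0.07  ]
top [455.0, 223.0] 9 [ 0.0002 -0.0007  0.07  ]
top [422.1, 228.7] 9 [-0.0125  0.0588  0.07  ]
top [454.3, 236.0] 7 [-0.0239  0.0012  0.07  ]
```

Run:
```python
from h import *
print(plan(cw(0,.0572,.15),86.3),cw(0,.0572,.15))
```

```text
([87.3, -55.8, 133.9], [0.11, 0.03, -88.03]) [ 0.55375678 -0.17872698  0.15      ]
```

Emit:
move_arm(
  commands="20 -10 10 0 0 -10 0.46; 40 -25 20 0 0 -20 0.46; 60 -40 40 0 0 -30 0.46; 80 -50 70 0 0 -40 0.46; 87 -56 100 0 0 -50 0.46",
)

```text
t: 11.6
tcp_pos: [0.5548, -0.1777, 0.1827]
tool_rot: [0.911, 0.412, 0.0, 0.001]
force: [-0.2, -0.1, 0.1]
finger_gap: 0.726
gripper_force: 0.0
```

Emit:
move_arm(
  commands="0 0 0 0 0 -10 0.46; 0 0 10 0 0 -20 0.46; 0 0 20 0 0 -30 0.46; 0 0 34 0 0 -38 0.46; 0 0 34 0 0 -38 0.46",
)

```text
t: 12.22
tcp_pos: [0.5525, -0.1778, 0.1484]
tool_rot: [0.73, 0.683, -0.001, -0.001]
force: [-0.4, -0.2, -0.5]
finger_gap: 0.729
gripper_force: 0.0
```

Run:
```python
from h import *
print(plan(cw(0,.0572,.038),86.3),telemetry.sense()['q'].round(2),telemetry.sense()['finger_gap'])
```

```text
([-0.8, 1.6, 110.4], [-0.13, 0.02, -0.11]) [-0.5   0.58  1.62 -0.    0.95 -0.44] 0.7289388770315505
```

Emit:
move_arm(
  commands="-1 1 40 0 0 0 0.46; -1 1 80 0 0 0 0.46; -1 1 110 0 0 0 0.46; -1 1 110 0 0 0 0.46; -1 1 110 0 0 0 -0.2",
  grip_force=60,
)

```text
t: 12.85
tcp_pos: [0.5546, -0.1804, 0.0412]
tool_rot: [0.73, 0.683, -0.0, 0.002]
force: [2.9, -2.1, 1.0]
finger_gap: 0.551
gripper_force: 62.9
```

Emit:
move_arm(
  commands="0 0 0 0 0 0 -0.2; 0 0 0 0 0 0 -0.2; 0 0 0 0 0 0 -0.2; 0 0 -20 0 0 0 -0.2; 0 0 -40 0 0 0 -0.2",
)

```text
t: 13.48
tcp_pos: [0.5529, -0.1798, 0.0801]
tool_rot: [0.73, 0.683, -0.001, 0.0]
force: [0.7, -0.4, -1.3]
finger_gap: 0.551
gripper_force: 62.9
```

Emit:
move_arm(
  commands="0 0 -40 0 0 0 -0.2; 0 0 -80 0 0 0 -0.2; 0 0 -90 0 0 0 -0.2; 0 0 -90 0 0 0 -0.2; 0 0 -90 0 0 0 -0.2",
)

```text
t: 14.1
tcp_pos: [0.5521, -0.1792, 0.1682]
tool_rot: [0.73, 0.683, -0.001, -0.001]
force: [-0.1, 0.5, -2.0]
finger_gap: 0.553
gripper_force: 63.0
```

Run:
```python
from h import *
print(plan(lw(0,.085,.14),6.58),lw(0,.085,.14))
```

```text
([482.3, -36.3, 28.2], [-0.13, 0.12, 79.64]) [0.54765982 0.30444009 0.14      ]
```

Emit:
move_arm(
  commands="50 -4 0 0 0 8 -0.2; 105 -8 0 0 0 17 -0.2; 160 -12 0 0 0 26 -0.2; 215 -16 0 0 0 35 -0.2; 270 -20 0 0 0 44 -0.2",
)

```text
t: 14.72
tcp_pos: [0.55, 0.0926, 0.1676]
tool_rot: [0.934, 0.358, -0.002, 0.0]
force: [0.7, 0.0, -2.1]
finger_gap: 0.549
gripper_force: 62.9
```

Run:
```python
from h import *
print(plan(lw(0,.085,.14),6.58),telemetry.sense()['q'].round(2),telemetry.sense()['finger_gap'])
```

```text
([139.8, -159.2, 27.3], [0.01, 0.2, 35.33]) [-0.03  0.52  1.66 -0.    0.96  0.81] 0.5485308388040581
```

Emit:
move_arm(
  commands="35 -40 5 0 0 9 -0.2; 70 -80 10 0 0 18 -0.2; 105 -120 15 0 0 27 -0.2; 140 -159 25 0 0.1 35.3 -0.2; 140 -159 25 0 0.1 35.3 -0.2",
)

```text
t: 15.35
tcp_pos: [0.5458, 0.3059, 0.1412]
tool_rot: [0.998, 0.063, -0.001, 0.001]
force: [0.5, -0.5, -0.6]
finger_gap: 0.549
gripper_force: 62.8
```

Run:
```python
from h import *
import time
print(plan(lw(0,.085,.0685),6.58),telemetry.sense()['finger_gap'])
s=shot('wrist','w4'); t=shot('top','t4')
for p in terms(s,.15)+terms(t,.15): print(p[0],p[1],inledge(p[2]))
```

```text
([1.9, 1.6, 72.7], [0.08, 0.14, 0.63]) 0.5489232365796085
[291.4, 323.7] 132 [-0.0102  0.1009  0.15  ]
[354.5, 323.8] 131 [-0.01    0.0731  0.15  ]
[128.5, 208.5] 12 [0.0072 0.1033 0.15  ]
[486.5, 221.8] 10 [-0.0811 -0.4827  0.15  ]
[454.7, 223.1] 9 [-0.0776 -0.4295  0.15  ]
[486.0, 234.8] 10 [-0.1028 -0.4779  0.15  ]
[454.7, 236.1] 9 [-0.0994 -0.4259  0.15  ]
```

View pics/w4.png

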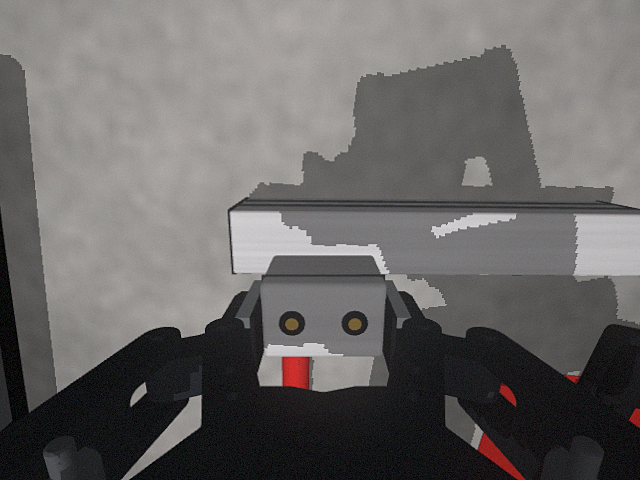

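The block is held level between the pads, with terminals at (291,324) and (354,324) and the ledge below at (232–640, 210–275). I'll check its offset in the grip.

Run:
```python
from h import *
s=load('w4'); t=load('t4')
T=telemetry.sense()['tcp_pos']; print('tcp',inledge(T))
for p in terms(s,.171): print(p[0],inledge(p[2]))
for z in (.171,): print(inledge(onz(t,128.5,208.5,z)))
for p in terms(t,.070)[1:]: print('case',incase(p[2]))
# ledge edges in wrist view
print([inledge(onz(s,u,v,.06)) for u,v in [(232,210),(232,274),(233,242)]])
```

```text
tcp [-0.0012  0.0833  0.1421]
[291.4, 323.7] [0.0018 0.099  0.171 ]
[354.5, 323.8] [0.002  0.0756 0.171 ]
[-0.0002  0.0959  0.171 ]
case [ 0.0046 -0.0582  0.07  ]
case [ 0.     -0.0001  0.07  ]
case [-0.0196 -0.0563  0.07  ]
case [-0.0241  0.0005  0.07  ]
[array([0.0234, 0.1484, 0.06  ]), array([-0.0226,  0.1512,  0.06  ]), array([0.001 , 0.1491, 0.06  ])]
```

Block is centred within 2 mm and the ledge location is confirmed. Lower, release and retract.

Emit:
move_arm(
  commands="-1 0 30 0 0 0 -0.2; -1 0 55 0 0 0 -0.2; -1 0 66 0 0 0 -0.2; -1 0 71 0 0 0 -0.2; -1 0 73 0 0 0 -0.2",
)

```text
t: 16.08
tcp_pos: [0.5477, 0.3022, 0.0714]
tool_rot: [0.998, 0.06, 0.001, 0.0]
force: [-0.3, -1.7, -1.4]
finger_gap: 0.552
gripper_force: 62.9
```

Run:
```python
from h import *
s=telemetry.sense(); print(s['tcp_pos'],s['force'],s['finger_gap'],s['gripper_force'],inledge(s['tcp_pos']))
```

```text
[0.5476574  0.30217099 0.07140649] [-0.25673233 -1.70373361 -1.434147  ] 0.5520601800839634 62.94890999794006 [-0.0003  0.0827  0.0714]
```

Emit:
move_arm(
  commands="0 0 1 0 0 0 -0.2; 0 0 2 0 0 0 -0.2; 0 0 2 0 0 0 -0.2; 0 0 2 0 0 0 -0.2; 0 0 2 0 0 0 -0.2",
)

```text
t: 16.7
tcp_pos: [0.5471, 0.3026, 0.0691]
tool_rot: [0.998, 0.06, 0.001, 0.001]
force: [-0.4, 0.7, -0.9]
finger_gap: 0.549
gripper_force: 62.9
```

Emit:
move_arm(
  commands="0 0 1 0 0 0 -0.2; 0 0 2 0 0 0 -0.2; 0 0 2 0 0 0 -0.2; 0 0 2 0 0 0 -0.2; 0 0 2 0 0 0 -0.2",
)

```text
t: 17.32
tcp_pos: [0.5472, 0.3026, 0.069]
tool_rot: [0.998, 0.06, 0.001, 0.0]
force: [-3.5, -0.7, 9.5]
finger_gap: 0.547
gripper_force: 64.4
```

Emit:
move_arm(
  commands="0 0 0 0 0 0 0.46; 0 0 0 0 0 0 0.46; 0 0 0 0 0 0 0.46; 0 0 -30 0 0 0 0.46; 0 0 -85 0 0 0 0.46",
)

```text
t: 17.95
tcp_pos: [0.5451, 0.3019, 0.1502]
tool_rot: [0.998, 0.06, -0.002, 0.001]
force: [1.6, 0.4, 0.1]
finger_gap: 0.726
gripper_force: 0.0
```

Run:
```python
from h import *
s=shot('wrist','w5')
for p in terms(s,.098): print(p[0],p[1],inledge(p[2]))
print(plan(cw(-.0108,-.0002,.16),86.4),plan(cw(-.0108,-.0002,.16),6.58)[0])
```

```text
[302.1, 252.8] 59 [0.0018 0.0956 0.098 ]
[341.5, 252.7] 59 [0.0019 0.0719 0.098 ]
([-74.3, 534.7, -1.8], [0.42, -0.59, -79.46]) [-74.3, 534.7, -1.8]
```

Block A stands at ledge (2, 84) mm. Next is block B.

Emit:
move_arm(
  commands="-8 55 -10 0 0 -8 0.46; -16 113 -10 0 0 -16 0.46; -24 171 -10 0 0 -24 0.46; -32 229 -10 0 0 -32 0.46; -40 287 -10 0 0 -40 0.46",
)

```text
t: 18.62
tcp_pos: [0.5418, 0.011, 0.1623]
tool_rot: [0.916, 0.4, 0.001, 0.001]
force: [0.9, -0.3, -0.8]
finger_gap: 0.731
gripper_force: 0.0
```

Run:
```python
from h import *
print(plan(cw(-.0108,-.0002,.16),86.4))
```

```text
([-181.5, 167.2, 2.6], [0.16, 0.0, -39.2])
```

Emit:
move_arm(
  commands="-42 38 0 0 0 -9 0.46; -84 78 0 0 0 -18 0.46; -126 117 0 0 0 -27 0.46; -168 155 0 0 0 -36 0.46; -181 167 0 0 0 -39 0.46",
)

```text
t: 19.25
tcp_pos: [0.5404, -0.2375, 0.1624]
tool_rot: [0.732, 0.681, 0.0, 0.002]
force: [-0.2, -0.3, 0.6]
finger_gap: 0.733
gripper_force: 0.0
```

Emit:
move_arm(
  commands="0 0 0 0 0 0 0.46; 0 0 0 0 0 0 0.46; 0 0 0 0 0 0 0.46; 0 0 0 0 0 0 0.46; 0 0 0 0 0 0 0.46",
)

```text
t: 19.88
tcp_pos: [0.5403, -0.2327, 0.1627]
tool_rot: [0.731, 0.682, 0.0, 0.001]
force: [-0.1, -0.1, 0.5]
finger_gap: 0.731
gripper_force: 0.0
```

Run:
```python
from h import *
s=shot('wrist','w6'); t=shot('top','t6')
for p in terms(s): print(p[0],p[1],incase(p[2]))
for p in terms(t,.098): print('top',p[0],p[1],inledge(p[2]))
print(plan(cw(-.0108,-.0002,.038),86.4),incase(telemetry.sense()['tcp_pos']))
```

```text
[306.9, 246.0] 42 [-0.0235  0.0008  0.07  ]
[339.5, 245.9] 46 [ 0.0002 -0.0001  0.07  ]
[316.7, 315.5] 34 [-0.019  -0.0555  0.07  ]
[347.2, 316.5] 35 [ 0.0046 -0.0574  0.07  ]
top [144.0, 220.0] 9 [0.001  0.0942 0.098 ]
([-2.5, 0.9, 124.7], [0.11, 0.05, -0.45]) [-0.0118  0.0025  0.1627]
```

Emit:
move_arm(
  commands="-2 0.5 40 0 0 0 0.46; -2 0.5 85 0 0 0 0.46; -2 0.5 123 0 0 0 0.46; -2 0.5 123 0 0 0 0.46; -2 0.5 123 0 0 0 -0.2",
)

```text
t: 20.6
tcp_pos: [0.5415, -0.236, 0.0408]
tool_rot: [0.732, 0.682, 0.0, 0.002]
force: [2.8, -2.7, 0.9]
finger_gap: 0.551
gripper_force: 62.9
```

Emit:
move_arm(
  commands="0 0 0 0 0 0 -0.2; 0 0 0 0 0 0 -0.2; 0 0 0 0 0 0 -0.2; 0 0 -20 0 0 0 -0.2; 0 0 -40 0 0 0 -0.2",
)

```text
t: 21.22
tcp_pos: [0.5404, -0.2353, 0.08]
tool_rot: [0.732, 0.682, 0.0, 0.001]
force: [0.3, -0.6, -0.7]
finger_gap: 0.547
gripper_force: 62.9
```

Emit:
move_arm(
  commands="0 0 -40 0 0 0 -0.2; 0 0 -80 0 0 0 -0.2; 0 0 -85 0 0 0 -0.2; 0 0 -85 0 0 0 -0.2; 0 0 -85 0 0 0 -0.2",
)

```text
t: 21.85
tcp_pos: [0.5395, -0.2347, 0.163]
tool_rot: [0.732, 0.681, -0.0, -0.001]
force: [-0.1, 0.2, -1.4]
finger_gap: 0.55
gripper_force: 63.0
```

Run:
```python
from h import *
print(plan(lw(-.002,-.002,.15),6.58))
```

```text
([452.5, -16.0, 13.4], [-0.09, 0.0, 79.34])
```

Emit:
move_arm(
  commands="50 -2 0 0 0 9 -0.2; 100 -4 0 0 0 18 -0.2; 150 -6 0 0 0 27 -0.2; 200 -8 0 0 0 36 -0.2; 250 -10 0 0 0 45 -0.2",
)

```text
t: 22.48
tcp_pos: [0.5474, 0.0163, 0.1628]
tool_rot: [0.938, 0.347, -0.001, 0.0]
force: [0.3, 0.3, -0.2]
finger_gap: 0.545
gripper_force: 62.9
```

Run:
```python
from h import *
print(plan(lw(-.002,-.002,.15),6.58),telemetry.sense()['finger_gap'])
```

```text
([137.4, -147.6, 12.7], [-0.0, 0.07, 34.03]) 0.5451215260992035
```

Emit:
move_arm(
  commands="34 -37 3 0 0 8.5 -0.2; 68 -74 6 0 0 17 -0.2; 102 -111 9 0 0 25.5 -0.2; 137 -147.5 12 0 0 34 -0.2; 137 -147.5 12 0 0 34 -0.2",
)

```text
t: 23.1
tcp_pos: [0.5539, 0.2191, 0.1502]
tool_rot: [0.998, 0.063, -0.001, 0.0]
force: [-0.3, -0.6, -1.5]
finger_gap: 0.546
gripper_force: 62.9
```

Emit:
move_arm(
  commands="0 0 20 0 0 0 -0.2; 0 0 40 0 0 0 -0.2; 0 0 40 0 0 0 -0.2; 0 0 40 0 0 0 -0.2; 0 0 40 0 0 0 -0.2",
)

```text
t: 23.72
tcp_pos: [0.5559, 0.2155, 0.1129]
tool_rot: [0.998, 0.06, 0.002, 0.001]
force: [0.5, -0.7, -1.1]
finger_gap: 0.55
gripper_force: 62.9
```

Run:
```python
from h import *
T=telemetry.sense(); print(inledge(T['tcp_pos']),T['finger_gap'])
s=shot('wrist','w7'); z=T['tcp_pos'][2]
for p in terms(s,z+.030): print(p[0],p[1],inledge(p[2]))
print(plan(lw(-.001,-.002,.0695),6.58))
```

```text
[-0.002  -0.0043  0.1129] 0.5503135550144148
[126.7, 276.2] 85 [0.0199 0.0665 0.1429]
[173.5, 276.1] 77 [0.02   0.0496 0.1429]
[291.4, 330.2] 130 [-0.0013  0.008   0.1429]
[354.4, 330.1] 131 [-0.0011 -0.0155  0.1429]
([0.9, -2.2, 43.4], [0.07, -0.17, 0.33])
```

Emit:
move_arm(
  commands="1 -2 15 0 0 0 -0.2; 1 -2 30 0 0 0 -0.2; 1 -2 38 0 0 0 -0.2; 1 -2 41 0 0 0 -0.2; 1 -2 42 0 0 0 -0.2",
)

```text
t: 24.4
tcp_pos: [0.5561, 0.2179, 0.0698]
tool_rot: [0.998, 0.06, 0.001, 0.001]
force: [0.1, -0.1, -0.1]
finger_gap: 0.555
gripper_force: 62.9
```

Emit:
move_arm(
  commands="0 0 0.5 0 0 0 -0.2; 0 0 1 0 0 0 -0.2; 0 0 1.5 0 0 0 -0.2; 0 0 1.5 0 0 0 -0.2; 0 0 1.5 0 0 0 -0.2",
)

```text
t: 25.02
tcp_pos: [0.5561, 0.2179, 0.0687]
tool_rot: [0.998, 0.06, 0.001, 0.001]
force: [0.5, -0.9, -1.9]
finger_gap: 0.549
gripper_force: 62.9
```

Emit:
move_arm(
  commands="0 0 1 0 0 0 -0.2; 0 0 2 0 0 0 -0.2; 0 0 2 0 0 0 -0.2; 0 0 2 0 0 0 -0.2; 0 0 2 0 0 0 -0.2",
)

```text
t: 25.65
tcp_pos: [0.5562, 0.2179, 0.0685]
tool_rot: [0.998, 0.06, 0.001, 0.001]
force: [-2.3, -0.2, 11.1]
finger_gap: 0.554
gripper_force: 64.5
```

Contact. Release.

Emit:
move_arm(
  commands="0 0 0 0 0 0 0.46; 0 0 0 0 0 0 0.46; 0 0 0 0 0 0 0.46; 0 0 -30 0 0 0 0.46; 0 0 -90 0 0 0 0.46",
)

```text
t: 26.28
tcp_pos: [0.5539, 0.2175, 0.1547]
tool_rot: [0.998, 0.06, -0.003, 0.001]
force: [1.4, 0.0, 0.4]
finger_gap: 0.731
gripper_force: 0.0
```

Run:
```python
from h import *
s=shot('wrist','w8')
for p in terms(s,.098): print(p[0],p[1],inledge(p[2]))
print(plan(cw(-.007,-.0567,.16),84.2))
```

```text
[166.8, 248.3] 55 [0.0019 0.0948 0.098 ]
[204.9, 248.3] 57 [0.0021 0.071  0.098 ]
[303.1, 253.8] 57 [-0.0013  0.0104  0.098 ]
[341.5, 253.7] 54 [-0.0011 -0.0133  0.098 ]
([-78.2, 505.5, 3.7], [0.5, -0.58, -77.26])
```

A is at (2, 83) mm and B at (−1, −1) mm on the ledge. Next is block C.

Emit:
move_arm(
  commands="-8 50 -10 0 0 -8 0.46; -16 105 -10 0 0 -16 0.46; -24 160 -10 0 0 -24 0.46; -32 215 -10 0 0 -32 0.46; -40 270 -10 0 0 -40 0.46",
)

```text
t: 26.95
tcp_pos: [0.5487, -0.0567, 0.1667]
tool_rot: [0.916, 0.4, 0.001, 0.001]
force: [1.3, -0.1, -0.5]
finger_gap: 0.73
gripper_force: 0.0
```

Run:
```python
from h import *
print(plan(cw(-.007,-.0567,.16),84.2))
```

```text
([-176.6, 156.2, 7.0], [0.14, 0.01, -37.01])
```

Emit:
move_arm(
  commands="-42 38 2 0 0 -9 0.46; -84 75 4 0 0 -18 0.46; -126 112 6 0 0 -27 0.46; -168 148 6 0 0 -36 0.46; -176.5 156 6 0 0 -37 0.46",
)

```text
t: 27.58
tcp_pos: [0.5421, -0.2945, 0.1608]
tool_rot: [0.745, 0.667, 0.0, 0.002]
force: [-0.5, 1.1, -0.1]
finger_gap: 0.733
gripper_force: 0.0
```

Emit:
move_arm(
  commands="0 0 0 0 0 0 0.46; 0 0 0 0 0 0 0.46; 0 0 0 0 0 0 0.46; 0 0 0 0 0 0 0.46; 0 0 0 0 0 0 0.46",
)

```text
t: 28.2
tcp_pos: [0.5424, -0.2897, 0.1612]
tool_rot: [0.743, 0.669, 0.0, 0.001]
force: [0.1, 0.4, 0.0]
finger_gap: 0.733
gripper_force: 0.0
```

Run:
```python
from h import *
s=shot('wrist','w9'); t=shot('top','t9')
for p in terms(s): print(p[0],p[1],incase(p[2]))
for p in terms(t,.098): print('top',p[0],p[1],inledge(p[2]))
print(plan(cw(-.007,-.0567,.038),84.2),incase(telemetry.sense()['tcp_pos']))
```

```text
[308.0, 247.0] 42 [-0.0189 -0.0561  0.07  ]
[340.9, 247.0] 42 [ 0.0048 -0.0579  0.07  ]
top [191.5, 216.5] 12 [-0.0022  0.0098  0.098 ]
top [205.4, 214.9] 11 [-0.0021 -0.0147  0.098 ]
top [157.3, 218.3] 10 [0.0014 0.0704 0.098 ]
top [144.0, 220.0] 9 [0.001  0.0942 0.098 ]
([-2.0, 0.9, 123.2], [0.11, 0.05, -0.25]) [-0.008  -0.0545  0.1612]
```

Emit:
move_arm(
  commands="-2 0.5 40 0 0 0 0.46; -2 0.5 85 0 0 0 0.46; -2 0.5 121.5 0 0 0 0.46; -2 0.5 121.5 0 0 0 0.46; -2 0.5 121.5 0 0 0 -0.2",
)

```text
t: 28.92
tcp_pos: [0.5435, -0.2931, 0.0409]
tool_rot: [0.744, 0.669, 0.0, 0.002]
force: [1.9, -1.5, 0.2]
finger_gap: 0.551
gripper_force: 63.1
```

Emit:
move_arm(
  commands="0 0 0 0 0 0 -0.2; 0 0 0 0 0 0 -0.2; 0 0 0 0 0 0 -0.2; 0 0 -20 0 0 0 -0.2; 0 0 -40 0 0 0 -0.2",
)

```text
t: 29.55
tcp_pos: [0.5426, -0.2925, 0.0809]
tool_rot: [0.744, 0.669, 0.0, 0.001]
force: [1.2, 0.0, -1.3]
finger_gap: 0.547
gripper_force: 63.1
```

Emit:
move_arm(
  commands="0 0 -40 0 0 0 -0.2; 0 0 -80 0 0 0 -0.2; 0 0 -85 0 0 0 -0.2; 0 0 -85 0 0 0 -0.2; 0 0 -85 0 0 0 -0.2",
)

```text
t: 30.18
tcp_pos: [0.5415, -0.2916, 0.1632]
tool_rot: [0.744, 0.669, 0.0, -0.001]
force: [0.6, 0.0, -1.5]
finger_gap: 0.555
gripper_force: 63.2
```

Run:
```python
from h import *
print(plan(lw(-.001,-.087,.15),6.58))
```

```text
([425.3, -20.2, 13.6], [-0.08, -0.01, 77.34])
```

Emit:
move_arm(
  commands="48 -2 0 0 0 9 -0.2; 96 -4 0 0 0 18 -0.2; 144 -7 0 0 0 27 -0.2; 192 -9 0 0 0 36 -0.2; 240 -11 0 0 0 45 -0.2",
)

```text
t: 30.8
tcp_pos: [0.556, -0.0509, 0.1629]
tool_rot: [0.944, 0.331, -0.001, -0.0]
force: [0.7, -0.3, -0.9]
finger_gap: 0.55
gripper_force: 63.0
```

Run:
```python
from h import *
print(plan(lw(-.001,-.087,.15),6.58),telemetry.sense()['finger_gap'])
```

```text
([123.1, -137.6, 12.8], [-0.02, 0.07, 32.03]) 0.550360785805207
```

Emit:
move_arm(
  commands="31 -34 3 0 0 8 -0.2; 62 -69 6 0 0 16 -0.2; 93 -103 9 0 0 24 -0.2; 123 -137.5 12 0 0 32 -0.2; 123 -137.5 12 0 0 32 -0.2",
)

```text
t: 31.42
tcp_pos: [0.5648, 0.1347, 0.1504]
tool_rot: [0.998, 0.063, -0.001, 0.0]
force: [-0.3, -0.5, -2.3]
finger_gap: 0.55
gripper_force: 63.0
```

Emit:
move_arm(
  commands="0 0 20 0 0 0 -0.2; 0 0 40 0 0 0 -0.2; 0 0 40 0 0 0 -0.2; 0 0 40 0 0 0 -0.2; 0 0 40 0 0 0 -0.2",
)

```text
t: 32.05
tcp_pos: [0.567, 0.1312, 0.113]
tool_rot: [0.998, 0.06, 0.002, 0.001]
force: [0.5, 0.8, -2.2]
finger_gap: 0.549
gripper_force: 63.1
```

Run:
```python
from h import *
T=telemetry.sense(); print(inledge(T['tcp_pos']),T['finger_gap'])
s=shot('wrist','w10'); z=T['tcp_pos'][2]
for p in terms(s,z+.030): print(p[0],p[1],inledge(p[2]))
print(plan(lw(-.001,-.087,.0695),6.58))
```

```text
[-0.0007 -0.0893  0.113 ] 0.5490813671032593
[10.3, 277.3] 86 [0.0205 0.0244 0.143 ]
[128.5, 284.4] 81 [ 0.0181 -0.0187  0.143 ]
[175.2, 284.4] 77 [ 0.0182 -0.0356  0.143 ]
[291.5, 330.4] 134 [-0.    -0.077  0.143]
[354.3, 330.4] 134 [ 1.000e-04 -1.005e-01  1.430e-01]
([-0.4, -2.2, 43.5], [0.08, -0.18, 0.34])
```

Emit:
move_arm(
  commands="0 -2 15 0 0 0 -0.2; 0 -2 30 0 0 0 -0.2; 0 -2 38 0 0 0 -0.2; 0 -2 42 0 0 0 -0.2; 0 -2 43.5 0 0 0 -0.2",
)

```text
t: 32.72
tcp_pos: [0.5658, 0.1336, 0.0687]
tool_rot: [0.998, 0.06, 0.0, 0.001]
force: [-3.0, -0.2, 6.0]
finger_gap: 0.551
gripper_force: 64.0
```

Emit:
move_arm(
  commands="0 0 0.5 0 0 0 -0.2; 0 0 1 0 0 0 -0.2; 0 0 1.5 0 0 0 -0.2; 0 0 1.5 0 0 0 -0.2; 0 0 1.5 0 0 0 -0.2",
)

```text
t: 33.35
tcp_pos: [0.566, 0.1336, 0.0686]
tool_rot: [0.998, 0.06, 0.001, 0.001]
force: [-3.5, -0.9, 8.7]
finger_gap: 0.551
gripper_force: 64.5
```

Emit:
move_arm(
  commands="0 0 0 0 0 0 0.46; 0 0 0 0 0 0 0.46; 0 0 0 0 0 0 0.46; 0 0 -30 0 0 0 0.46; 0 0 -90 0 0 0 0.46",
)

```text
t: 33.98
tcp_pos: [0.5642, 0.1335, 0.1555]
tool_rot: [0.998, 0.06, -0.003, 0.0]
force: [1.1, -0.0, -0.3]
finger_gap: 0.726
gripper_force: 0.0
```

Run:
```python
from h import *
s=shot('wrist','w11')
for p in terms(s,.098): print(p[0],p[1],inledge(p[2]))
# lid bar at ~1.66
print(plan(cw(.07+.168*.09+.006,.02,.30),-1.76), telemetry.sense()['tcp_pos'])
```

```text
[36.0, 247.8] 57 [0.0022 0.0938 0.098 ]
[72.8, 247.8] 58 [0.0023 0.0702 0.098 ]
[169.3, 253.5] 52 [-0.0012  0.0095  0.098 ]
[207.0, 253.4] 59 [-0.001  -0.0142  0.098 ]
[303.8, 254.4] 56 [-0.0014 -0.0744  0.098 ]
[342.0, 254.5] 60 [-0.0014 -0.0983  0.098 ]
([32.2, 359.3, -133.8], [0.06, -0.74, 8.7]) [0.57002221 0.13401078 0.16503973]
```

All three blocks stand on the ledge. Back to the lid bar, at the spot where I released it.

Emit:
move_arm(
  commands="0 0 -50 0 0 0 0.3; 0 20 -100 0 0 0 0.3; 0 75 -125 0 0 5 0.3; 0 135 -125 0 0 8 0.3; 0 195 -125 0 0 8 0.3",
)

```text
t: 34.65
tcp_pos: [0.5897, -0.0614, 0.2831]
tool_rot: [1.0, -0.009, 0.002, 0.001]
force: [0.9, 0.3, -0.1]
finger_gap: 0.649
gripper_force: 0.0
```

Run:
```python
from h import *
print(plan([.6454,-.2194,.275],-1.76), telemetry.sense()['tcp_pos'])
```

```text
([58.5, 157.0, 8.5], [0.08, -0.22, 0.71]) [ 0.58973103 -0.06138608  0.28309182]
```

Emit:
move_arm(
  commands="15 40 0 0 0 0.7 0.3; 30 80 0 0 0 0.7 0.3; 45 120 0 0 0 0.7 0.3; 58 157 5 0 0 0.7 0.3; 58 157 8 0 0 0.7 0.3",
)

```text
t: 35.28
tcp_pos: [0.6448, -0.2211, 0.2735]
tool_rot: [1.0, -0.017, 0.001, 0.001]
force: [0.4, 0.9, 0.2]
finger_gap: 0.65
gripper_force: 0.0
```

Emit:
move_arm(
  commands="0 0 0 0 0 0 0.3; 0 0 0 0 0 0 0.3; 0 0 0 0 0 0 0.3; 0 0 0 0 0 0 0.3; 0 0 0 0 0 0 0.3",
)

```text
t: 35.9
tcp_pos: [0.6444, -0.2176, 0.275]
tool_rot: [1.0, -0.015, 0.001, 0.001]
force: [-0.4, -0.3, -0.1]
finger_gap: 0.65
gripper_force: 0.0
```

Run:
```python
from h import *
print(plan([.6454,-.2194,.206],-1.76))
s=shot('wrist','w12'); print([pix(s,cw(.092,y,.216)) for y in (.003,.037)])
t=shot('top','t12')
for p in terms(t,.098): print('top',p[0],p[1],inledge(p[2]))
```

```text
([0.9, 1.7, 69.0], [0.06, -0.12, 0.01])
[array([352.4, 256.7]), array([298.3, 256.8])]
```

View pics/w12.png

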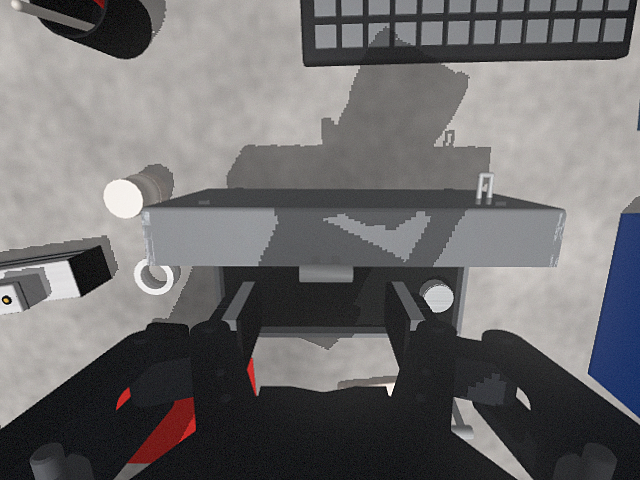

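The bar is at (299–353, 273), about 16 px nearer than where I released it, so the lid has sagged a little. I'll intersect its ray with the bar's arc.

Run:
```python
from h import *
s=load('w12')
for a in np.arange(1.2,1.75,.05):
    X=cw(.07-.168*np.cos(a)+.006*np.sin(a),.02,.048+.168*np.sin(a)+.006*np.cos(a)); print(a.round(2),X.round(4),pix(s,X))
```

```text
1.2 [ 0.5673 -0.2164  0.2068] [325.1 355.2]
1.25 [ 0.5753 -0.2166  0.2093] [325.2 347.4]
1.3 [ 0.5834 -0.2169  0.2115] [325.2 338.9]
1.35 [ 0.5917 -0.2171  0.2132] [325.2 329.6]
1.4 [ 0.6    -0.2174  0.2146] [325.3 319.6]
1.45 [ 0.6083 -0.2176  0.2155] [325.3 308.9]
1.5 [ 0.6167 -0.2179  0.216 ] [325.3 297.5]
1.55 [ 0.6251 -0.2181  0.2161] [325.3 285.6]
1.6 [ 0.6335 -0.2184  0.2158] [325.3 273.1]
1.65 [ 0.6418 -0.2187  0.215 ] [325.3 260.3]
1.7 [ 0.6502 -0.2189  0.2138] [325.3 247.2]
```

Emit:
move_arm(
  commands="-11 1 20 0 0 0 0.3; -11 1 45 0 0 0 0.3; -11 1 69 0 0 0 0.3; -11 1 69 0 0 0 0.3; -11 1 69 0 0 0 -0.5",
)

```text
t: 36.62
tcp_pos: [0.6341, -0.219, 0.2066]
tool_rot: [1.0, -0.016, 0.002, 0.001]
force: [-0.5, -0.1, 0.3]
finger_gap: 0.45
gripper_force: 0.0
```

Emit:
move_arm(
  commands="0 0 0 0 0 0 -0.5; 0 0 0 0 0 0 -0.5; 0 0 0 0 0 0 -0.5; 0 0 0 0 0 0 -0.5; 0 0 0 0 0 0 -0.5",
  grip_force=50,
)

```text
t: 37.25
tcp_pos: [0.6344, -0.2191, 0.2072]
tool_rot: [1.0, -0.015, 0.002, 0.001]
force: [1.1, -0.3, 5.9]
finger_gap: 0.378
gripper_force: 50.3
```

Run:
```python
from h import *
p=lambda a:np.array([-168*np.cos(a)+6*np.sin(a),168*np.sin(a)+6*np.cos(a)])
b=1.6
for k in range(4):
    print(round(b,2),[tuple(float(v) for v in ((p(b-.1*(i+1))-p(b))*[1,-1]).round(0)) for i in range(5)]); b-=.5
t=load('t12'); print(terms(t,.098))
```

```text
1.6 [(-17.0, -0.0), (-34.0, 1.0), (-50.0, 4.0), (-66.0, 9.0), (-82.0, 15.0)]
1.1 [(-15.0, 8.0), (-29.0, 17.0), (-42.0, 28.0), (-54.0, 40.0), (-64.0, 53.0)]
0.6 [(-9.0, 14.0), (-17.0, 29.0), (-23.0, 44.0), (-28.0, 61.0), (-31.0, 77.0)]
0.1 [(-1.0, 17.0), (-1.0, 34.0), (1.0, 50.0), (4.0, 67.0), (9.0, 83.0)]
[]
```

Emit:
move_arm(
  commands="-17 0 0 0 0 0 -0.5; -34 0 1 0 0 0 -0.5; -50 0 4 0 0 0 -0.5; -66 0 9 0 0 0 -0.5; -82 0 15 0 0 0 -0.5",
)

```text
t: 37.88
tcp_pos: [0.5529, -0.2163, 0.1925]
tool_rot: [1.0, -0.016, 0.004, 0.001]
force: [1.1, 0.4, 5.5]
finger_gap: 0.373
gripper_force: 51.5
```

Emit:
move_arm(
  commands="-15 0 8 0 0 0 -0.5; -29 0 17 0 0 0 -0.5; -42 0 28 0 0 0 -0.5; -54 0 40 0 0 0 -0.5; -64 0 53 0 0 0 -0.5",
)

```text
t: 38.5
tcp_pos: [0.4851, -0.2138, 0.138]
tool_rot: [1.0, -0.015, -0.001, 0.0]
force: [-6.3, -1.4, 9.5]
finger_gap: 0.376
gripper_force: 54.8
```

Emit:
move_arm(
  commands="-9 0 14 0 0 0 -0.5; -17 0 29 0 0 0 -0.5; -23 0 44 0 0 0 -0.5; -28 0 61 0 0 0 -0.5; -31 0 77 0 0 0 -0.5",
)

```text
t: 39.12
tcp_pos: [0.4535, -0.2126, 0.0598]
tool_rot: [1.0, -0.015, -0.002, -0.0]
force: [-6.8, -2.2, 3.5]
finger_gap: 0.38
gripper_force: 58.7
```

Emit:
move_arm(
  commands="-1 0 8 0 0 0 -0.5; -1 0 13 0 0 0 -0.5; -1 0 17 0 0 0 -0.5; -1 0 18 0 0 0 -0.5; -1 0 18 0 0 0 -0.5",
)

```text
t: 39.75
tcp_pos: [0.4518, -0.2125, 0.0416]
tool_rot: [1.0, -0.015, -0.003, -0.001]
force: [-9.5, -5.1, 0.6]
finger_gap: 0.377
gripper_force: 58.9
```

Emit:
move_arm(
  commands="2 0 1 0 0 0 -0.5; 3 0 2 0 0 0 -0.5; 3 0 3 0 0 0 -0.5; 3 0 3 0 0 0 -0.5; 3 0 3 0 0 0 -0.5",
)

```text
t: 40.38
tcp_pos: [0.452, -0.2124, 0.0384]
tool_rot: [1.0, -0.014, -0.006, -0.002]
force: [-16.7, -9.5, 1.6]
finger_gap: 0.375
gripper_force: 59.0
```

Sideways force is rising without a clear stop. Release, back off upward and look.

Emit:
move_arm(
  commands="0 0 0 0 0 0 0.3; 0 0 0 0 0 0 0.3; 0 0 0 0 0 0 0.3; 0 0 -40 0 0 0 0.3; 0 0 -85 0 0 0 0.3",
)

```text
t: 41.0
tcp_pos: [0.4585, -0.2126, 0.1246]
tool_rot: [1.0, -0.015, -0.0, -0.0]
force: [0.2, 0.1, -0.2]
finger_gap: 0.645
gripper_force: 0.0
```

Run:
```python
from h import *
s=shot('wrist','w13'); print(telemetry.sense()['tcp_pos'],telemetry.sense()['force'])
for a in (0,.05,.1,.15): 
    print(a,[pix(s,cw(.07-.168*np.cos(a)+.006*np.sin(a),y,.048+.168*np.sin(a)+.006*np.cos(a))) for y in (.003,.037)],
     'lid top front edge',[pix(s,cw(.07-.14*np.cos(a)+.044*np.sin(a),y,.048+.14*np.sin(a)+.044*np.cos(a))) for y in (.1,-.05)])
```

```text
[ 0.46142126 -0.21455621  0.13015075] [ 1.38940966 -1.05158741  3.21806314]
0 [array([349.7, 256.7]), array([298.6, 256.7])] lid top front edge [array([175.1, 229.4]), array([455.2, 229.2])]
0.05 [array([350.8, 260. ]), array([297.7, 260.1])] lid top front edge [array([168.8, 228.1]), array([460.9, 227.9])]
0.1 [array([351.9, 263. ]), array([296.7, 263.1])] lid top front edge [array([162.1, 226. ]), array([466.9, 225.7])]
0.15 [array([353.1, 265.5]), array([295.5, 265.6])] lid top front edge [array([154.7, 222.9]), array([473.5, 222.6])]
```

View pics/w13.png

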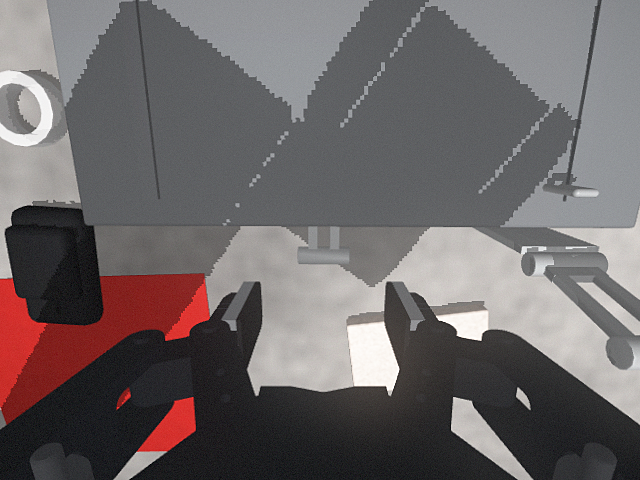

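The lid looks shut: the bar is at (298–349, 255) and 51 px wide, which matches an angle of 0. To be sure, I'll press lightly on its front top with closed fingers.

Run:
```python
from h import *
print(plan(cw(-.055,.03,.13),-1.76),telemetry.sense()['tcp_pos'])
```

```text
([36.2, -11.4, 0.4], [0.34, -0.51, 0.05]) [ 0.46142126 -0.21455621  0.13015075]
```

Emit:
move_arm(
  commands="18 -5 -10 0 0 0 -1; 36 -11 -10 0 0 0 -1; 36 -11 -10 0 0 0 -1; 36 -11 -10 0 0 0 -1; 36 -11 -10 0 0 0 -1",
)

```text
t: 41.68
tcp_pos: [0.4941, -0.2031, 0.1337]
tool_rot: [1.0, -0.016, -0.0, -0.0]
force: [-0.2, 0.6, 0.0]
finger_gap: 0.0
gripper_force: 0.0
```

Emit:
move_arm(
  commands="0 0 10 0 0 0 -1; 0 0 20 0 0 0 -1; 0 0 30 0 0 0 -1; 0 0 36 0 0 0 -1; 0 0 38 0 0 0 -1",
)

```text
t: 42.3
tcp_pos: [0.4948, -0.2033, 0.0958]
tool_rot: [1.0, -0.016, 0.0, 0.0]
force: [-0.6, -0.4, -0.5]
finger_gap: 0.002
gripper_force: 0.0
```

Emit:
move_arm(
  commands="0 0 2 0 0 0 -1; 0 0 3 0 0 0 -1; 0 0 4 0 0 0 -1; 0 0 5 0 0 0 -1; 0 0 6 0 0 0 -1",
)

```text
t: 42.92
tcp_pos: [0.4951, -0.2035, 0.0919]
tool_rot: [1.0, -0.015, 0.001, 0.001]
force: [-2.2, 1.2, 16.5]
finger_gap: 0.001
gripper_force: 8.4
```

Firm contact at z = 0.092 with 16.5 N means the lid is fully shut. Now the hasp: go above the place where I released it and look.

Emit:
move_arm(
  commands="0 0 -50 0 0 0 0.3; 0 0 -110 0 0 0 0.3; -30 50 -130 0 0 0 0.3; -55 100 -130 0 0 0 0.3; -55 132 -130 0 0 0 0.3",
)

```text
t: 43.55
tcp_pos: [0.4343, -0.3353, 0.2213]
tool_rot: [1.0, -0.017, 0.001, 0.001]
force: [0.9, 0.3, 0.2]
finger_gap: 0.656
gripper_force: 0.0
```

Emit:
move_arm(
  commands="0 0 0 0 0 0 0.3; 0 0 0 0 0 0 0.3; 0 0 0 0 0 0 0.3; 0 0 0 0 0 0 0.3; 0 0 0 0 0 0 0.3",
)

```text
t: 44.18
tcp_pos: [0.436, -0.3329, 0.2205]
tool_rot: [1.0, -0.015, 0.001, 0.0]
force: [0.5, 0.7, 0.1]
finger_gap: 0.65
gripper_force: 0.0
```

Run:
```python
from h import *
s=shot('wrist','w14'); print(telemetry.sense()['tcp_pos'])
for a in np.arange(1.7,2.55,.1): 
    X=cw(-.084+.058*np.cos(a),-.1,.11+.058*np.sin(a)); print(a.round(2),X.round(4),pix(s,X))
t=shot('top','t14')
for p in terms(t,.098): print('top',p[0],p[1],inledge(p[2]))
```

```text
[ 0.43597514 -0.33305399  0.22053087]
1.7 [ 0.4575 -0.333   0.1675] [322.7 225.8]
1.8 [ 0.4518 -0.3329  0.1665] [322.7 234.6]
1.9 [ 0.4462 -0.3327  0.1649] [322.7 242.8]
2.0 [ 0.4408 -0.3325  0.1627] [322.7 250.2]
2.1 [ 0.4357 -0.3324  0.1601] [322.7 256.7]
2.2 [ 0.4309 -0.3322  0.1569] [322.7 262.3]
2.3 [ 0.4263 -0.3321  0.1533] [322.7 267. ]
2.4 [ 0.4222 -0.332   0.1492] [322.7 270.7]
2.5 [ 0.4185 -0.3318  0.1447] [322.7 273.4]
top [253.5, 209.5] 12 [-0.0018 -0.0992  0.098 ]
top [239.8, 211.2] 11 [-0.0021 -0.0753  0.098 ]
top [191.5, 216.5] 12 [-0.0022  0.0098  0.098 ]
top [205.4, 214.9] 11 [-0.0021 -0.0147  0.098 ]
top [157.3, 218.3] 10 [0.0014 0.0704 0.098 ]
top [144.0, 220.0] 9 [0.001  0.0942 0.098 ]
```

View pics/w14.png

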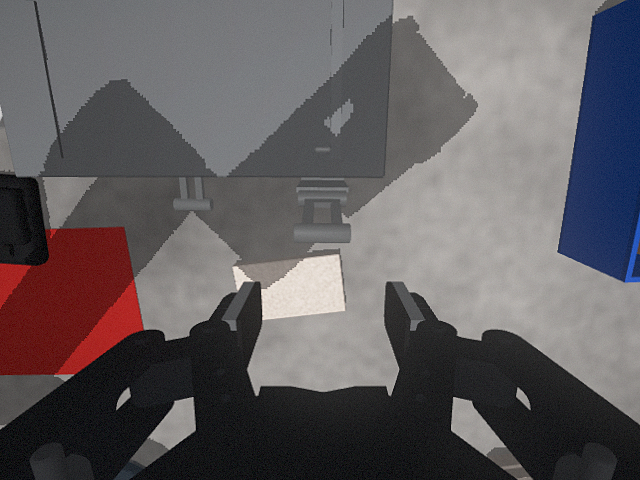

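The hasp bar is at (323,233), which fits the arc at about 1.8 rad: (0.452, −0.333, 0.1665). From the top camera all three blocks are still in place. Pinch the bar and swing it down.

Emit:
move_arm(
  commands="16 0 10 0 0 0 0.3; 16 0 35 0 0 0 0.3; 16 0 62 0 0 0 0.3; 16 0 62 0 0 0 0.3; 16 0 62 0 0 0 -0.5",
)

```text
t: 44.9
tcp_pos: [0.4527, -0.3345, 0.1588]
tool_rot: [1.0, -0.015, 0.001, 0.001]
force: [-0.1, 0.2, -0.6]
finger_gap: 0.45
gripper_force: 0.0
```

Emit:
move_arm(
  commands="0 0 0 0 0 0 -0.5; 0 0 0 0 0 0 -0.5; 0 0 0 0 0 0 -0.5; 0 0 0 0 0 0 -0.5; 0 0 0 0 0 0 -0.5",
  grip_force=40,
)

```text
t: 45.52
tcp_pos: [0.452, -0.3329, 0.1593]
tool_rot: [1.0, -0.016, 0.001, -0.0]
force: [0.5, 5.1, 3.0]
finger_gap: 0.384
gripper_force: 40.4
```

Emit:
move_arm(
  commands="8.5 0 -1 0 0 0 -0.5; 17 0 -1.5 0 0 0 -0.5; 26 0 0 0 0 0 -0.5; 34 0 2.5 0 0 0 -0.5; 42 0 6 0 0 0 -0.5",
)

```text
t: 46.15
tcp_pos: [0.4936, -0.3343, 0.1541]
tool_rot: [1.0, -0.015, 0.0, -0.0]
force: [-1.4, 4.7, 7.4]
finger_gap: 0.38
gripper_force: 42.1
```

Emit:
move_arm(
  commands="7 0 5 0 0 0 -0.5; 13.5 0 11 0 0 0 -0.5; 19 0 18 0 0 0 -0.5; 23 0 26 0 0 0 -0.5; 27 0 33.5 0 0 0 -0.5",
)

```text
t: 46.78
tcp_pos: [0.5245, -0.3356, 0.1217]
tool_rot: [1.0, -0.016, 0.005, 0.001]
force: [5.5, 6.1, 7.5]
finger_gap: 0.382
gripper_force: 44.6
```

Emit:
move_arm(
  commands="1 0 5 0 0 0 -0.5; 2 0 9 0 0 0 -0.5; 2.5 0 13 0 0 0 -0.5; 2.5 0 16 0 0 0 -0.5; 2.5 0 17 0 0 0 -0.5",
)

```text
t: 47.4
tcp_pos: [0.5286, -0.3358, 0.1048]
tool_rot: [1.0, -0.016, 0.006, 0.001]
force: [9.8, 8.4, 7.1]
finger_gap: 0.375
gripper_force: 49.1
```

Emit:
move_arm(
  commands="-2 0 1 0 0 0 -0.5; -4 0 2 0 0 0 -0.5; -5 0 3 0 0 0 -0.5; -5 0 4 0 0 0 -0.5; -5 0 4 0 0 0 -0.5",
)

```text
t: 48.02
tcp_pos: [0.5281, -0.336, 0.1023]
tool_rot: [1.0, -0.017, 0.011, 0.003]
force: [18.5, 12.5, 7.5]
finger_gap: 0.383
gripper_force: 50.7
```

Emit:
move_arm(
  commands="0 0 0 0 0 0 0.3; 0 0 0 0 0 0 0.3; 0 0 0 0 0 0 0.3; 0 0 -30 0 0 0 0.3; 0 0 -60 0 0 0 -1",
)

```text
t: 48.65
tcp_pos: [0.5175, -0.3366, 0.158]
tool_rot: [1.0, -0.016, 0.0, 0.0]
force: [0.8, -0.8, -0.2]
finger_gap: 0.452
gripper_force: 0.0
```

Run:
```python
from h import *
print(plan(cw(-.026,-.1,.16),-1.76),telemetry.sense()['tcp_pos'])
```

```text
([5.4, -1.7, -2.0], [0.01, -0.01, -0.08]) [ 0.5174725  -0.33660758  0.1580251 ]
```

Now press the bar flat from above with closed fingers.

Emit:
move_arm(
  commands="5 -1 0 0 0 0 -1; 5 -1 0 0 0 0 -1; 5 -1 10 0 0 0 -1; 5 -1 25 0 0 0 -1; 5 -1 36 0 0 0 -1",
)

```text
t: 49.28
tcp_pos: [0.5226, -0.3346, 0.1198]
tool_rot: [1.0, -0.016, -0.0, -0.001]
force: [0.1, -0.0, 2.4]
finger_gap: -0.002
gripper_force: 0.1
```

Emit:
move_arm(
  commands="0 0 2 0 0 0 -1; 0 0 4 0 0 0 -1; 0 0 6 0 0 0 -1; 0 0 7 0 0 0 -1; 0 0 8 0 0 0 -1",
)

```text
t: 49.9
tcp_pos: [0.5238, -0.3356, 0.1157]
tool_rot: [1.0, -0.015, 0.001, 0.001]
force: [-1.9, 1.3, 11.1]
finger_gap: -0.003
gripper_force: 5.1
```

Contact at z = 0.1157 (the bar's top is 0.116 when flat), so the hasp is down. Retreat and do a final check.

Emit:
move_arm(
  commands="0 0 -40 0 0 0 0; 0 0 -90 0 0 0 0; -60 0 -120 0 0 0 0; -110 0 -120 0 0 0 0; -110 0 -120 0 0 0 0",
)

```text
t: 50.52
tcp_pos: [0.41, -0.3306, 0.2345]
tool_rot: [1.0, -0.017, 0.0, -0.0]
force: [0.1, -0.0, -0.4]
finger_gap: 0.497
gripper_force: 0.0
```

Emit:
move_arm(
  commands="-15 25 0 0 0 0 0; -30 50 0 0 0 0 0; -30 80 0 0 0 0 0; -30 80 0 0 0 0 0; -30 80 0 0 0 0 0",
)

```text
t: 51.15
tcp_pos: [0.3812, -0.4101, 0.2336]
tool_rot: [1.0, -0.015, 0.001, -0.0]
force: [-0.2, 0.1, 1.3]
finger_gap: 0.498
gripper_force: 0.0
```

Run:
```python
from h import *
t=shot('top','t15'); s=shot('side','s15'); t0=load('top0')
for p in terms(t,.098): print('top',p[0],p[1],inledge(p[2]))
print(pix(s,cw(-.026,-.1,.11)),telemetry.sense()['t'])
a=t['image'][190:300,110:550][:,:,::-1]; b=s['image'][150:400,230:420][:,:,::-1]
im=np.zeros((590,800,3),np.uint8); a=cv2.resize(a,(800,200)); b=cv2.resize(b,(290,382)); im[:200]=a; im[205:587,:290]=b
b0=cv2.resize(load('side0')['image'][150:400,230:420][:,:,::-1],(290,382)); im[205:587,300:590]=b0
cv2.imwrite('pics/f.png',im)
```

```text
top [253.5, 209.5] 12 [-0.0018 -0.0992  0.098 ]
top [239.8, 211.2] 11 [-0.0021 -0.0753  0.098 ]
top [191.5, 216.5] 12 [-0.0022  0.0098  0.098 ]
top [205.4, 214.9] 11 [-0.0021 -0.0147  0.098 ]
top [157.3, 218.3] 10 [0.0014 0.0704 0.098 ]
top [144.0, 220.0] 9 [0.001  0.0942 0.098 ]
[351.4 347.2] 51.25
```

View pics/f.png

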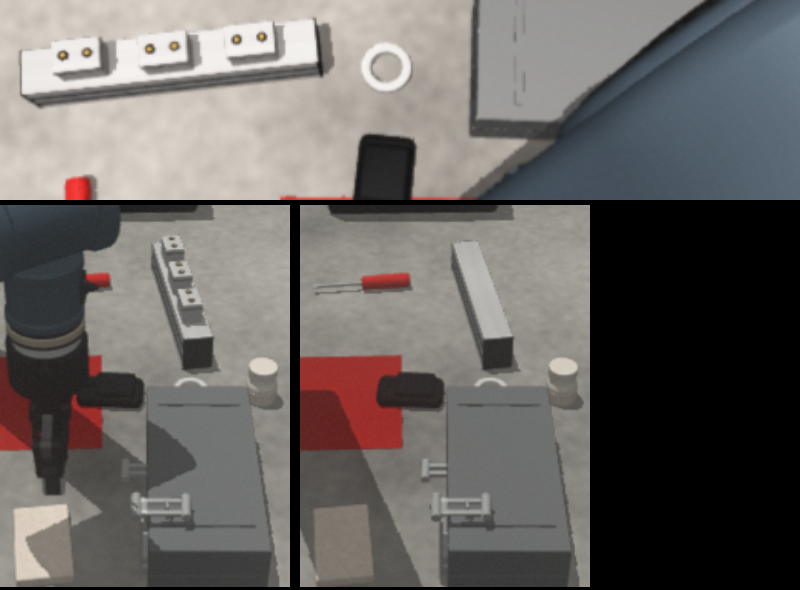

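The final pictures show three blocks in a row on the ledge. The lid is shut and the hasp lies flat, matching the picture taken at the start. The mouse, tape, jar and notepad have not moved, and the gripper is clear.

```bash
python3 -c "
from station import ticket; print(ticket.sign_off())"
```

```text
the job is handed in; nothing more can be done
None
```

The job is handed in at about 51 s of the 210 s: all three blocks found in the case stand in a row on the ledge, the tin was left in the case, the lid is shut and the hasp is down over its catch; no verdict came back.

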